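Put the spare drawer knob away in the fittings drum

ROBOT

A 6-joint arm with a two-finger parallel gripper is mounted at the origin on the work surface. World frame = base frame: x ahead of the robot, y to its left, z up, the work surface at z = 0. Lengths are in m, angles in degrees, forces in N, time in s.
With the tool pointing down it reaches from about 0.3 to 0.75 m from the base axis. Payload 8.5 kg.
Tool frame: the origin (TCP) lies between the finger pads; the fingertips stand 11 mm ahead of it and the grasp point (between the pads) lies 8 mm behind it; z points along the fingers, y is the line along which they close (so a half turn about z gives the same grasp; the last joint's range is limited). The gripper opens to 88 mm and grips with 3 to 60 N. Pads are 18 mm wide; open, the fingers measure 123 mm over their backs; the gripper's body (75 mm by 187 mm) begins 45 mm behind the grasp point.
Start: joints at [-76.622, 21.807, 74.336, -0, 83.858, -12.336], TCP at [0.239, -0.496, 0.25] pointing down, gripper open.
Joint ranges: [-178.18, 178.18], [-50.72, 133.34], [12.68, 142.11], [-81.47, 261.47], [9.98, 163.14], [-165.26, 165.26]. Speed limits (degrees/s): [136.94, 136.94, 180, 180, 180, 180].

INTERFACE

Orientations are given as [roll, pitch, yaw] about the fixed x, y, z axes, in that order (R = Rz(yaw) Ry(pitch) Rx(roll)).
In Python, from workcell import manip gives the robot as it stands.
- The arm moves only by the tool arm_command, never from a script. Its arguments are lists of equal length, an entry for each row: "translation": the shift along the world's x, y, z in cm, a list of three; "dr": the turn, a rotation vector about the world's x, y, z in degrees, a list of three; "jaw": the finger opening in cm, from 0 to 8.81. A call has 1 to 10 rows; each row is the pose to reach, as a shift and turn from the pose commanded when the call began; what a row does not reach only later rows make up. A row lasts 1/10 s, in which the tool goes at most 50 mm and 8.59 degrees, less where a joint would pass 70% of its speed; a pose out of reach is approached as far as the arm can. A call with a gripper value outside its range is refused whole. The fingers move at their own pace and stop on an object; "newtons" is the grip in N (left out, the last holds). Time passes only in rows, so rows that repeat a pose let the fingers close. It gives the time, the measured TCP pose, the force, the opening and the grip force at its end, in the units of the state.
- manip.sense(): the state, without advancing time (a new reading comes with each control period).
- manip.get_image(name): name is "side" or "top" or "wrist"; returns a dict with "pixels" (420x560x3 uint8, red, green, blue), "fx", "fy", "cx", "cy" (pixels), "dist_coeffs" ([k1, k2, p1, p2, k3] as OpenCV has them; the pictures are not rectified), "extrinsics" (4x4, takes a point from camera to world coordinates); the wrist camera has in their place "T_tool_cam" (4x4, takes a point from camera to tool coordinates, whose origin is the TCP and whose axes are the flange's). Camera axes: x right, y down, z forward; pixel columns grow to the right and rows downward; lengths in m; the calibration is good to about 2 mm. A picture is of the moment at which its call begins: read the wrist's pose just before it. There is no depth.
- manip.close_job(): hands the job in; it is judged then, once.
The state is a dict: "time_s": time; "joint_positions": joint angles; "joint_vel": joint speeds; "joint_efforts": joint torques, N m; "tool_pos": TCP position; "tcp_rot": TCP orientation; "force": force on the tool from outside, world axes, zero at the start; "moment": the same for the moment, N m; "grip_width": opening from 0.0 (shut) to 1.0 (fully open); "finger_force": force on a finger pad.
Only numpy, scipy, OpenCV 4.12 (cv2) and the standard library are available. Lean on these libraries where they do the work, as an engineer would, in place of code of your own. Each camera call takes 0.05 s, during which the arm holds its last target. There are 200 camera calls.

TASK

Turn the cap of the sloping fittings drum until the cap's opening stands squarely over the compartment that has a drawer knob fixed on the flange beside it. Then put the loose drawer knob through the opening into that compartment, and leave the cap as it is. Do not move the other loose parts or the wax tin.

Things in the scene. Friction and masses are not known exactly. Their poses are not given: they have to be found in the camera images.
- cap (a joint): Angle of the drum's aluminium cap (rad): 0 = its opening squarely over the knob compartment, positive = counter-clockwise looking down on the cap. Starts at 0.55 to 1.4, range -3 to 3; light friction (0.08 N m, no detents) holds it where it is left. The cap is a disc 171 mm across, 4 mm thick, with one opening, a 52 x 52 mm window, and a 1.5 mm high rim along its edge.
- cap_grip (a point): On the drum's axis in the cap's black bar grip, 20 mm above the cap's top face. The bar is 12 mm thick, 50 long and 30 high above that face (10 above this point). Axes turn with the cap: z along the drum's axis, up out of the cap (leaning 30 degrees from vertical, roughly towards the robot); x towards the opening and across the bar's 12 mm; y along the bar.
- opening (a point): Centre of the cap's 52 x 52 mm opening, level with the cap's top face, 50 mm from the axis. Axes as cap_grip: x radially outwards, z out of the cap.
- bay (a point): Centre of the knob compartment's mouth, directly under the cap, 48 mm from the drum's axis; x radially outwards, z along the axis out of the drum. The drum is a grey tub 168 mm across, 60 high, with a 5 mm floor and four quarter-circle compartments 55 deep. It is held firmly, at any of many angles, on a plywood stand sloping 30 degrees.
- bay_mid (a point): Middle of the knob compartment, 30 mm below its mouth; axes as bay. Round the tub runs a flange 236 mm across, 26 mm below the tub's rim; on it a beech sample lies fixed beside each compartment, no higher than the cap's top face: a drawer knob beside this one, then counter-clockwise seen from above a round dowel, a flat disc, a square block.
- knob: The loose turned beech drawer knob, standing upright on its foot on the bench. 45 mm high; foot 24 mm across, waist 18 mm at 14 mm up, head 30 mm across from 26 to 38 mm up, narrowing to 24 mm at the top. Origin: centre of the foot's underside; z up along its axis. About 25 g.
- knob_mid (a point): Middle of the loose knob, 22.5 mm up its axis.
- dowel: Bystander: loose round beech dowel 24 mm across, 45 mm high, standing on the bench. Origin: centre of its underside.
- block: Bystander: loose square beech block 24 x 24 mm, 45 mm high, standing on the bench. Origin: centre of its underside.
- tin: Bystander: steel wax tin with a screw lid, 60 mm across, 75 mm high, standing on the bench. Origin: centre of its underside.
Things that resemble listed ones, but are neither listed nor needed, are in the scene too. What is shaped like the knob but green is not meant.

How it is judged:
By the outcome, as a careful person would: the job done as asked, in the order asked, and still so for the second after the job is handed in, with the robot touching nothing.
It also fails if it takes over 48 s, if anything falls off the work surface, if the arm or the gripper's body presses on something with over 40 N, if the wrist force passes 120 N, or if a joint passes its speed limit or range.

## Working session

There is one attempt and no reset: what is moved stays moved. The work goes in short steps, Python scripts to look and compute and a tool call to move; the robot and the scene stay as the last step left them, time stands still between calls to the robot, and variables do not carry over. Pictures are saved under pics/ and viewed, at most 10 in all, crops included, and the job is handed in when it is done.

Besides the shell and the picture viewer there is one more tool, called after "Call:" in YAML: its name, and indented under it one key for each argument. arm_command: Moves the arm, as the interface text tells. Its arguments: {"type":"object","properties":{"translation":{"type":"array","items":{"type":"array","items":{"type":"number"}}},"dr":{"type":"array","items":{"type":"array","items":{"type":"number"}}},"jaw":{"type":"array","items":{"type":"number"}},"newtons":{"type":"number"}},"required":["translation","dr","jaw"]}

```bash
mkdir -p pics; ls; cat > h.py <<'E'
import numpy as np, cv2
from workcell import manip
def grab(n,f=None):
    s=manip.sense(); d=manip.get_image(n); d['s']=s
    if f: cv2.imwrite(f'pics/{f}.png',d['pixels'][:,:,::-1])
    return d
E
python3 - <<'E'
from h import *
import pickle
a=grab('side','side0');b=grab('top','top0');pickle.dump((a,b),open('im0.pkl','wb'))
print(a['s']['tool_pos'],a['s']['tcp_rot'],a['s']['force'],a['s']['time_s'])
for d in (a,b): print(d['fx'],d['cx'],d['cy'],d['dist_coeffs'],np.round(d['extrinsics'],3).tolist())
cv2.imwrite('pics/c0.png',np.vstack([d['pixels'][:,:,::-1] for d in (a,b)])[:, :])
E
```

```text
pics
[ 0.23855827 -0.49528193  0.24913388] [-1.79917095e+02 -1.61517080e-02  2.57150195e+01] [-0.24118651  0.15359158  0.18070658] 0.0
415.5738383066251 275.9950970858996 207.1547987254503 [0.01565785 0.         0.         0.         0.        ] [[-0.976, -0.143, 0.163, 0.337], [-0.216, 0.567, -0.795, 0.78], [0.021, -0.811, -0.584, 0.733], [0.0, 0.0, 0.0, 1.0]]
446.655035759813 270.8386290145046 203.25074296407485 [-0.08416153  0.          0.          0.          0.        ] [[-0.026, -0.989, 0.146, 0.384], [-1.0, 0.026, 0.001, -0.048], [-0.005, -0.146, -0.989, 1.023], [0.0, 0.0, 0.0, 1.0]]
```

View pics/top0.png

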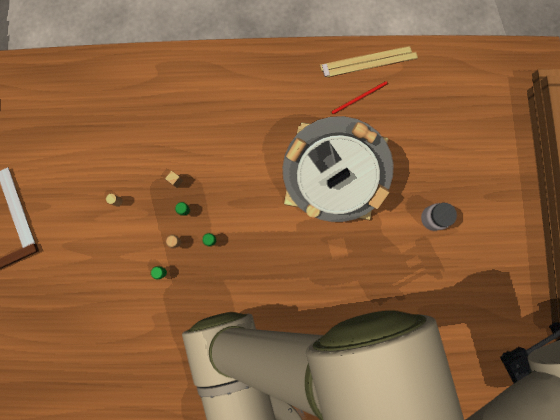

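View pics/side0.png

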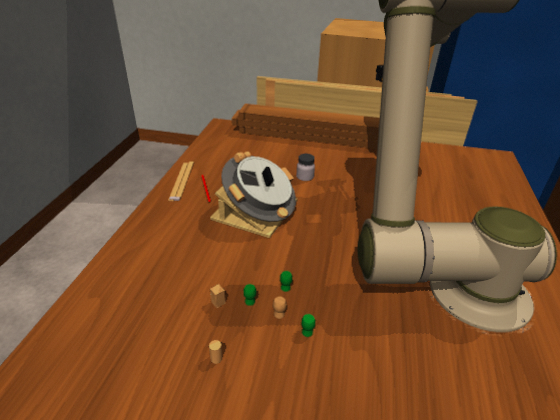

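Top view: the drum is at (338,172), with the opening at (323,155) and the fixed knob sample at (365,132). Counter-clockwise from it come the dowel (296,148), disc (313,211) and block (380,198), which matches the description.
Knob candidates: beech (172,241), green ones (182,209), (209,240), (158,273), dowel (111,199), block (172,178), fixed sample (365,132). I choose (172,241) and will check it in a crop.

```bash
cat >> h.py <<'E'
def rays(d,px,E=None):
    K=np.array([[d['fx'],0,d['cx']],[0,d['fy'],d['cy']],[0,0,1]])
    u=cv2.undistortPoints(np.array(px,float).reshape(-1,1,2),K,np.array(d['dist_coeffs'])).reshape(-1,2)
    E=d['extrinsics'] if E is None else E
    r=np.c_[u,np.ones(len(u))]@np.array(E)[:3,:3].T
    return np.array(E)[:3,3],r/np.linalg.norm(r,axis=1)[:,None]
def hit(o,r,p,n): return o+r*(((p-o)@n)/(r@n))[:,None]
def tri(o1,r1,o2,r2):
    A=np.c_[r1,-r2]; t=np.linalg.lstsq(A,o2-o1,rcond=None)[0]
    a,b=o1+t[0]*r1,o2+t[1]*r2; return (a+b)/2,np.linalg.norm(a-b)
E
python3 - <<'E'
from h import *
import pickle
from scipy.optimize import least_squares
a,b=pickle.load(open('im0.pkl','rb'))
R=[]
out=[]
for d,(x0,y0,x1,y1) in ((a,(205,140,310,235)),(b,(270,105,410,235))):
    im=d['pixels'][y0:y1,x0:x1]; hsv=cv2.cvtColor(im,cv2.COLOR_RGB2HSV)
    m=((hsv[...,1]<60)&(hsv[...,2]>135)).astype(np.uint8)
    n,l,st,c=cv2.connectedComponentsWithStats(m); k=1+st[1:,4].argmax(); m=(l==k).astype(np.uint8)
    cn=max(cv2.findContours(m,0,1)[0],key=cv2.contourArea); h=cv2.convexHull(cn).reshape(-1,2)+[x0,y0]
    print(st[k],cv2.fitEllipse(h.astype(np.float32)))
    R.append(rays(d,h))
    v=im[:,:,::-1].copy(); cv2.polylines(v,[h.reshape(-1,1,2)-[x0,y0]],True,(0,0,255),1)
    out.append(cv2.resize(np.hstack([im[:,:,::-1]]),(390,400),interpolation=cv2.INTER_CUBIC)); out.append(cv2.resize(v,(390,180)))
kn=cv2.resize(a['pixels'][260:350,200:330,::-1],(390,190))
cv2.imwrite('pics/crop1.png',np.hstack([np.vstack([out[0],kn]),np.vstack([out[2],out[3],np.zeros((10,390,3),np.uint8)])]))
def nrm(az): return np.array([.5*np.cos(az),.5*np.sin(az),np.sqrt(.75)])
def f(p):
    n=nrm(p[3]); return np.concatenate([np.linalg.norm(hit(o,r,p[:3],n)-p[:3],axis=1)-.0855 for o,r in R])
s=least_squares(f,[.45,-.19,.12,np.pi],loss='soft_l1',f_scale=.002,x_scale=[.1,.1,.1,1]);print(s.x,np.degrees(s.x[3]),np.abs(s.fun).mean(),s.cost)
# knob head centre in top / side
for d,(x0,y0,x1,y1),nm in ((b,(162,230,184,252),'top'),(a,(270,290,290,325),'side')):
    im=d['pixels'][y0:y1,x0:x1]; h=cv2.cvtColor(im,cv2.COLOR_RGB2HSV)
    m=((h[...,2]>165)).astype(np.uint8); ys,xs=np.nonzero(m); print(nm,len(xs),xs.mean()+x0,ys.mean()+y0,xs.min()+x0,xs.max()+x0,ys.min()+y0,ys.max()+y0)
    c=[xs.mean()+x0,ys.mean()+y0]; o,r=rays(d,[c]); print(hit(o,r,np.array([0,0,.03 if nm=='top' else .0225]),np.array([0,0,1.])))
E
```

```text
[  32   16   55   49 1471] ((263.84613037109375, 180.26722717285156), (38.986122131347656, 60.69377899169922), 125.76264953613281)
[  27   30   83   79 4128] ((337.8424377441406, 174.23526000976562), (78.20254516601562, 82.83455657958984), 79.9950180053711)
[ 0.57154937 -0.18743949  0.11323214  2.94446797] 168.70558766843004 0.0009315389650568016 4.0751442817003684e-05
top 90 171.01111111111112 240.76666666666668 166 176 236 246
[[0.45155758 0.17805996 0.03      ]]
side 92 279.1304347826087 301.9673913043478 275 284 297 316
[[0.45062241 0.16241053 0.0225    ]]
```

View pics/crop1.png

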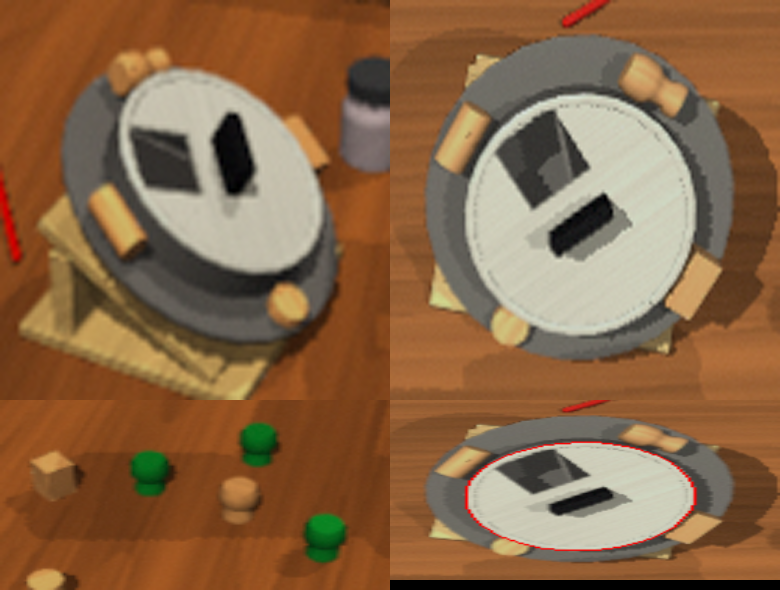

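The crop confirms the choice: the plain beech knob in the side crop, at (279,302) in the side view, has the green ones around it. The cap, its opening, the bar and the four samples are clearly visible. Next I compute the angles.

```bash
cat >> h.py <<'E'
C=np.array([.5715,-.1874,.1132]); AZ=np.radians(168.7)
def frame(az=AZ):
    n=np.array([.5*np.cos(az),.5*np.sin(az),np.sqrt(.75)])
    ex=np.array([1,0,0])-n*n[0]; ex/=np.linalg.norm(ex); return n,ex,np.cross(n,ex)
def polar(d,px,h,E=None,C=C):
    n,ex,ey=frame(); o,r=rays(d,px,E); q=hit(o,r,C+h*n,n)-C; x,y=q@ex,q@ey
    return np.c_[np.degrees(np.arctan2(y,x)),np.hypot(x,y)*1e3]
E
python3 - <<'E'
from h import *
import pickle
from scipy.spatial.transform import Rotation as Ro
a,b=pickle.load(open('im0.pkl','rb'))
x0,y0=270,105
im=b['pixels'][y0:235,x0:410]; h=cv2.cvtColor(im,cv2.COLOR_RGB2HSV)
# samples: bright wood within radius band
gy,gx=np.mgrid[y0:235,x0:410]; P=polar(b,np.c_[gx.ravel(),gy.ravel()],-.016); r=P[:,1].reshape(gx.shape)
m=((h[...,1]>60)&(h[...,2]>120)&(r<119)&(r>80)).astype(np.uint8)
n,l,st,c=cv2.connectedComponentsWithStats(m)
for i in range(1,n):
    if st[i,4]>40: print('sample',st[i],c[i]+[x0,y0],polar(b,[c[i]+[x0,y0]],-.016))
P0=polar(b,np.c_[gx.ravel(),gy.ravel()],0); r=P0[:,1].reshape(gx.shape)
m=((h[...,2]<120)&(r<80)).astype(np.uint8)
n,l,st,c=cv2.connectedComponentsWithStats(m)
for i in range(1,n):
    if st[i,4]>40:
        q=polar(b,np.c_[gx[l==i],gy[l==i]],0); print('dark',st[i],c[i]+[x0,y0],polar(b,[c[i]+[x0,y0]],0))
        print(cv2.minAreaRect((np.c_[gx[l==i],gy[l==i]]).astype(np.float32)))
# corners of opening read from crop (scale 390/140, 400/130)
cr=np.array([[496,153],[554,108],[589,172],[532,208]])-[390,0]; px=np.c_[cr[:,0]*140/390+270,cr[:,1]*130/400+105]
print(polar(b,px,0)); print(polar(b,[px.mean(0)],0))
print(frame())
E
```

```text
sample [ 82  17  25  21 278] [363.58992806 131.73021583] [[-32.76115588 103.28900898]]
sample [ 16  33  20  23 242] [295.25206612 149.26446281] [[ 55.89551167 103.18880208]]
sample [ 12  69  74  52 404] [311.68811881 211.32178218] [[145.14897493 101.54353366]]
sample [ 99  81  21  23 239] [378.74058577 197.30125523] [[-123.41872216  103.99767648]]
dark [ 38  36  34  32 602] [324.12126246 155.97674419] [[30.61911545 51.69992248]]
((324.09063720703125, 155.98660278320312), (24.82272720336914, 25.232343673706055), 55.00798034667969)
dark [ 57  63  24  21 248] [338.16532258 177.72177419] [[-166.17422547    3.87154509]]
((338.2307434082031, 177.84616088867188), (9.984602928161621, 26.625608444213867), 56.30992889404297)
[[ 50.34879904  76.67386879]
 [ 11.32521044  78.66447243]
 [-14.989691    33.30247567]
 [ 74.96056596  35.44979695]]
[[30.6895557  48.92746212]]
(array([-0.49030733,  0.09797307,  0.8660254 ]), array([0.87154961, 0.05511667, 0.48719958]), array([ 0.        ,  0.99366163, -0.1124125 ]))
```

```bash
cat >> h.py <<'E'
from scipy.spatial.transform import Rotation as Ro
def tgt(p,ydeg=None,R=None,Ccur=None):
    """shift cm & rotvec deg from current measured pose to tool z=-n, y at angle ydeg on cap"""
    s=manip.sense(); Rc=Ro.from_euler('xyz',s['tcp_rot'],degrees=True)
    if R is None:
        n,ex,ey=frame(); t=np.radians(ydeg); y=np.cos(t)*ex+np.sin(t)*ey; R=np.c_[np.cross(y,-n),y,-n]
    dr=(Ro.from_matrix(R)*Rc.inv()).as_rotvec(degrees=True)
    print('shift cm',np.round((p-s['tool_pos'])*100,2),'dr',np.round(dr,2),'t',s['time_s'],'w',s['grip_width'],s['finger_force'],'F',np.round(s['force'],1),'j',np.round(s['joint_positions'],0))
E
python3 -c "
from h import *
n,_,_=frame(); tgt(C+.12*n,30.6)"
```

```text
shift cm [27.41 31.97 -3.21] dr [-29.18 -17.17  94.13] t 0.1 w 1.0019299054948105 0.0 F [ 1.2 -0.5  0.6] j [-77.  22.  74.  -0.  84. -12.]
```

Call:
arm_command:
  translation:
    - [2.7, 3.2, 0.5]
    - [5.4, 6.4, 1]
    - [8.1, 9.6, 1]
    - [10.8, 12.8, 1]
    - [13.5, 16, 1]
    - [16.2, 19.2, 1]
    - [18.9, 22.4, 0.5]
    - [21.6, 25.6, 0]
    - [24.3, 28.8, -1]
    - [25.5, 30, -2]
  dr:
    - [-2.3, -1.4, 7.5]
    - [-4.7, -2.7, 15.1]
    - [-7, -4.1, 22.6]
    - [-9.3, -5.5, 30.1]
    - [-11.7, -6.9, 37.6]
    - [-14, -8.2, 45.2]
    - [-16.3, -9.6, 52.7]
    - [-18.7, -11, 60.2]
    - [-21, -12.4, 67.8]
    - [-23.3, -13.7, 75.3]
  jaw: [5, 5, 5, 5, 5, 5, 5, 5, 5, 5]

```text
time_s: 1.1
tool_pos: [0.4949, -0.1927, 0.2294]
tcp_rot: [158.6, 13.6, 100.2]
force: [0.6, -0.1, 0.1]
grip_width: 0.564
finger_force: 0.0
```

Call:
arm_command:
  translation:
    - [0.5, 0.5, -0.3]
    - [1, 1, -0.6]
    - [1.9, 1.97, -1.2]
    - [1.9, 1.97, -1.2]
    - [1.9, 1.97, -1.2]
  dr:
    - [-1.5, -0.9, 4.7]
    - [-2.9, -1.7, 9.4]
    - [-5.8, -3.4, 18.8]
    - [-5.8, -3.4, 18.8]
    - [-5.8, -3.4, 18.8]
  jaw: [5, 5, 5, 5, 5]

```text
time_s: 1.6
tool_pos: [0.5124, -0.1756, 0.2172]
tcp_rot: [157.3, 20.1, 118.2]
force: [0.6, -0.3, -0.4]
grip_width: 0.566
finger_force: 0.0
```

```bash
python3 -c "
from h import *
n,_,_=frame(); tgt(C+.12*n,30.6)
d=grab('wrist','w1');s=d['s']
import pickle;pickle.dump(d,open('w1.pkl','wb'))
T=np.eye(4);T[:3,:3]=Ro.from_euler('xyz',s['tcp_rot'],degrees=True).as_matrix();T[:3,3]=s['tool_pos'];E=T@d['T_tool_cam'];print(np.round(d['T_tool_cam'],3))
# projected predictions
n,ex,ey=frame();K=np.array([[d['fx'],0,d['cx']],[0,d['fy'],d['cy']],[0,0,1]])
Ei=np.linalg.inv(E);t=np.radians(30.6);u=np.cos(t)*ex+np.sin(t)*ey
for nm,p in (('centre',C),('bartop',C+.03*n),('open',C+.05*u)):
  print(nm,cv2.projectPoints(p.reshape(1,3),cv2.Rodrigues(Ei[:3,:3])[0],Ei[:3,3],K,np.array(d['dist_coeffs']))[0].ravel())
"
```

```text
shift cm [ 0.03 -0.   -0.01] dr [-0.09 -0.08  0.02] t 1.6 w 0.5657493406333083 0.0 F [ 0.6 -0.3 -0.4] j [-37.  13.  99.  19.  42. -81.]
[[ 0.001 -0.966 -0.257  0.066]
 [ 1.     0.     0.001 -0.   ]
 [-0.001 -0.257  0.966 -0.134]
 [ 0.     0.     0.     1.   ]]
centre [278.46919146 208.03275531]
bartop [278.49875612 218.10234534]
open [338.52896947 208.01538652]
```

View pics/w1.png

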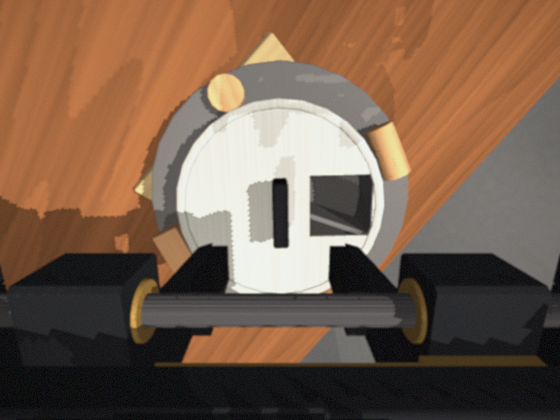

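The wrist view shows the bar upright at (280,213), which is aligned with the fingers and about 2 px off the prediction, with the window at (341,206). I descend along the axis and grip.

Call:
arm_command:
  translation:
    - [1.0, -0.2, -1.7]
    - [2.0, -0.4, -3.4]
    - [3.0, -0.55, -5.1]
    - [4.0, -0.7, -6.8]
    - [4.7, -0.85, -8.1]
    - [5.2, -0.94, -8.95]
    - [5.2, -0.94, -8.95]
  dr:
    - [0, 0, 0]
    - [0, 0, 0]
    - [0, 0, 0]
    - [0, 0, 0]
    - [0, 0, 0]
    - [0, 0, 0]
    - [0, 0, 0]
  jaw: [5, 5, 5, 5, 5, 5, 5]

```text
time_s: 2.35
tool_pos: [0.5647, -0.1852, 0.1273]
tcp_rot: [157.3, 20.0, 118.2]
force: [-0.2, 0.3, 0.5]
grip_width: 0.57
finger_force: 0.0
```

Call:
arm_command:
  translation:
    - [0, 0, 0]
    - [0, 0, 0]
    - [0, 0, 0]
    - [0, 0, 0]
    - [0, 0, 0]
    - [0, 0, 0]
    - [0, 0, 0]
    - [0, 0, 0]
  dr:
    - [0, 0, 0]
    - [0, 0, 0]
    - [0, 0, 0]
    - [0, 0, 0]
    - [0, 0, 0]
    - [0, 0, 0]
    - [0, 0, 0]
    - [0, 0, 0]
  jaw: [3, 2, 1, 0.5, 0.5, 0.5, 0.5, 0.5]
  newtons: 15

```text
time_s: 3.15
tool_pos: [0.5644, -0.1854, 0.1284]
tcp_rot: [157.3, 20.1, 118.2]
force: [-5.4, -2.4, 3.1]
grip_width: 0.135
finger_force: 14.9
```

Call:
arm_command:
  translation:
    - [0, 0, 0]
    - [0, 0, 0]
    - [0, 0, 0]
    - [0, 0, 0]
    - [0, 0, 0]
    - [0, 0, 0]
    - [0, 0, 0]
    - [0, 0, 0]
    - [0, 0, 0]
    - [0, 0, 0]
  dr:
    - [1.96, -0.39, -3.46]
    - [4.9, -0.98, -8.66]
    - [7.84, -1.57, -13.86]
    - [10.8, -2.16, -19.1]
    - [13.7, -2.74, -24.2]
    - [16.7, -3.33, -29.4]
    - [19.6, -3.92, -34.6]
    - [22.6, -4.5, -39.8]
    - [25.5, -5.1, -45]
    - [27.4, -5.5, -48.5]
  jaw: [0.5, 0.5, 0.5, 0.5, 0.5, 0.5, 0.5, 0.5, 0.5, 0.5]
  newtons: 20

```text
time_s: 4.15
tool_pos: [0.5628, -0.1855, 0.1274]
tcp_rot: [150.8, -6.2, 67.7]
force: [-16.2, -5.7, 3.6]
grip_width: 0.135
finger_force: 20.0
```

Call:
arm_command:
  translation:
    - [0, 0, 0]
    - [0, 0, 0]
    - [0, 0, 0]
    - [0, 0, 0]
    - [0, 0, 0]
  dr:
    - [2, -0.4, -3.5]
    - [3.2, -0.6, -5.6]
    - [4.1, -0.8, -7.3]
    - [4.1, -0.8, -7.3]
    - [4.1, -0.8, -7.3]
  jaw: [0.5, 0.5, 0.5, 0.5, 0.5]

```text
time_s: 4.65
tool_pos: [0.5626, -0.1853, 0.1272]
tcp_rot: [151.9, -10.1, 60.4]
force: [-18.2, -5.6, 4.0]
grip_width: 0.137
finger_force: 20.0
```

```bash
python3 -c "
from h import *
n,_,_=frame(); tgt(C+.016*n,-33.8); tgt(C+.12*n,-33.8)"
```

```text
shift cm [ 0.11 -0.05 -0.02] dr [-0.02 -0.27  0.05] t 4.65 w 0.13711064123930822 19.999834247116723 F [-18.2  -5.6   4. ] j [-34.  25.  99.  23.  30. -19.]
shift cm [-4.99  0.97  8.99] dr [-0.02 -0.27  0.05] t 4.65 w 0.13711064123930822 19.999834247116723 F [-18.2  -5.6   4. ] j [-34.  25.  99.  23.  30. -19.]
```

Call:
arm_command:
  translation:
    - [-0.2, -0.03, 0]
    - [-0.2, -0.03, 0]
    - [-0.2, -0.03, 0]
    - [-0.2, -0.03, 0]
    - [-0.2, -0.03, 0]
    - [-0.2, -0.03, 0]
  dr:
    - [0, 0, 0]
    - [0, 0, 0]
    - [0, 0, 0]
    - [0, 0, 0]
    - [0, 0, 0]
    - [0, 0, 0]
  jaw: [0.5, 0.5, 1.8, 3.2, 4.5, 4.5]

```text
time_s: 5.25
tool_pos: [0.5628, -0.1855, 0.1285]
tcp_rot: [151.6, -10.2, 60.4]
force: [-0.7, -0.1, 0.4]
grip_width: 0.455
finger_force: 0.0
```

Call:
arm_command:
  translation:
    - [-0.5, 0.1, 0.9]
    - [-1.5, 0.3, 2.6]
    - [-2.7, 0.5, 4.8]
    - [-3.9, 0.8, 7.0]
    - [-5, 1, 9]
    - [-5, 1, 9]
    - [-5, 1, 9]
  dr:
    - [0, 0, 0]
    - [0, 0, 0]
    - [0, 0, 0]
    - [0, 0, 0]
    - [0, 0, 0]
    - [0, 0, 0]
    - [0, 0, 0]
  jaw: [4.5, 4.5, 4.5, 4.5, 4.5, 4.5, 4.5]

```text
time_s: 5.95
tool_pos: [0.5125, -0.1755, 0.2185]
tcp_rot: [151.6, -10.2, 60.4]
force: [-1.2, 0.5, 0.4]
grip_width: 0.513
finger_force: 0.0
```

```bash
python3 - <<'E'
from h import *
import pickle
n,ex,ey=frame(); d=grab('wrist','w2');s=d['s'];b=grab('top');a=grab('side');pickle.dump((d,a,b),open('im2.pkl','wb'))
v=np.vstack([np.zeros((0,560,3),np.uint8),d['pixels'][:,:,::-1]])
c=cv2.resize(b['pixels'][100:240,265:415,::-1],(240,224),interpolation=cv2.INTER_CUBIC);c2=cv2.resize(a['pixels'][140:240,205:310,::-1],(240,196),interpolation=cv2.INTER_CUBIC)
cv2.imwrite('pics/c2.png',np.hstack([v,np.vstack([c,c2])]))
tgt(C+.12*n,-33.8)
T=np.eye(4);T[:3,:3]=Ro.from_euler('xyz',s['tcp_rot'],degrees=True).as_matrix();T[:3,3]=s['tool_pos'];E=T@d['T_tool_cam']
g=cv2.cvtColor(d['pixels'],cv2.COLOR_RGB2HSV)
m=((g[...,2]<130)).astype(np.uint8);k,l,st,cc=cv2.connectedComponentsWithStats(m)
for i in range(1,k):
    if st[i,4]>300:
        p=np.argwhere(l==i)[:,::-1].astype(np.float32)
        print(st[i],cc[i],cv2.minAreaRect(p),polar(d,[cc[i]],0,E),polar(d,[cc[i]],.03,E))
E
```

```text
shift cm [ 0.   -0.02 -0.01] dr [-0.04 -0.11  0.04] t 6.1 w 0.5136353005004191 0.0 F [-0.4 -0.2  0.2] j [-37.  13.  99.  19.  42. -16.]
[ 43   1  28  30 304] [55.875      13.66447368] ((57.39226531982422, 15.45303726196289), (36.71873092651367, 11.892705917358398), 41.987213134765625) [[104.00654477 214.45750562]] [[102.30622985 194.53114553]]
[     0      0    560    420 112859] [339.10405019 280.46154937] ((279.5, 209.5), (419.0, 559.0), 90.0) [[-84.32540198  86.67508491]] [[-80.30131002  70.74577827]]
[ 150   74  165  114 3453] [209.46944686 114.30755864] ((216.33798217773438, 117.54312896728516), (71.51428985595703, 184.07388305664062), 60.29859161376953) [[91.22379311 91.26075613]] [[88.2649719 86.9695189]]
[ 306  176   64   60 3536] [336.86736425 205.2344457 ] ((337.4996643066406, 205.01852416992188), (62.433746337890625, 59.08246994018555), 1.060911774635315) [[-31.35205443  49.84246709]] [[-21.47656909  45.05211194]]
[ 266  178   18   70 1140] [275.2        212.48421053] ((274.5, 212.5), (69.0, 17.0), 90.0) [[-145.62949238    4.44334056]] [[75.05091887  4.32778533]]
```

View pics/c2.png

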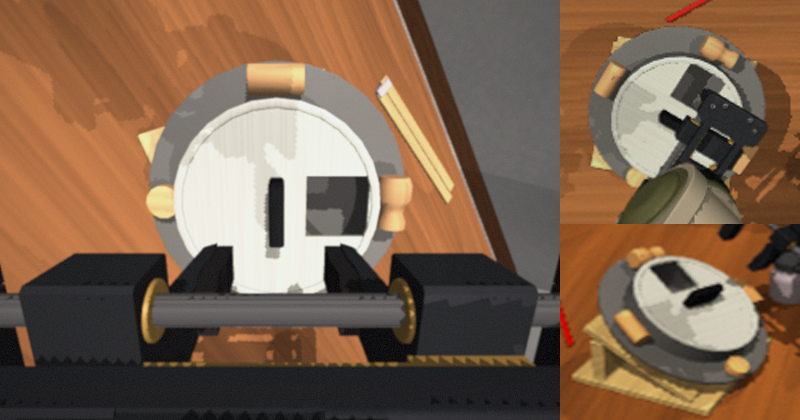

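The opening (337,205), the fixed knob (397,204) and the disc (160,201) lie in one line through the bar, so the opening stands squarely over the knob compartment. Next is the loose knob.

```bash
python3 -c "
from h import *
t=np.radians(56);y=np.array([np.cos(t),np.sin(t),0]);z=np.array([0,0,-1.])
tgt(np.array([.451,.177,.15]),R=np.c_[np.cross(y,z),y,z])"
```

```text
shift cm [-6.16 35.24 -6.72] dr [-17.85  27.74  85.98] t 6.1 w 0.5136353005004191 0.0 F [-0.4 -0.2  0.2] j [-37.  13.  99.  19.  42. -16.]
```

Call:
arm_command:
  translation:
    - [-1.5, 1, 1]
    - [-3, 4.5, 1.5]
    - [-4, 8.5, 1.5]
    - [-5, 12.5, 1]
    - [-6.2, 16.5, 0]
    - [-6.2, 20.5, 0]
    - [-6.2, 24.5, -1]
    - [-6.2, 28.5, -2]
    - [-6.2, 32, -3]
    - [-6.2, 35.2, -4]
  dr:
    - [-1.6, 2.5, 7.7]
    - [-3.2, 5, 15.5]
    - [-4.8, 7.5, 23.2]
    - [-6.4, 10, 31]
    - [-8, 12.5, 38.7]
    - [-9.6, 15, 46.4]
    - [-11.2, 17.5, 54.2]
    - [-12.9, 20, 61.9]
    - [-14.5, 22.5, 69.6]
    - [-16.1, 25, 77.4]
  jaw: [4.5, 4.5, 4.5, 4.5, 4.5, 4.5, 4.5, 4.5, 4.5, 4.5]

```text
time_s: 7.1
tool_pos: [0.4504, 0.1784, 0.177]
tcp_rot: [177.0, 1.0, 137.8]
force: [0.4, 0.2, 0.3]
grip_width: 0.512
finger_force: 0.0
```

```bash
python3 -c "
from h import *
t=np.radians(56);y=np.array([np.cos(t),np.sin(t),0]);z=np.array([0,0,-1.])
tgt(np.array([.451,.177,.15]),R=np.c_[np.cross(y,z),y,z])"
```

```text
shift cm [ 0.06 -0.14 -2.7 ] dr [-1.74  2.65  8.19] t 7.1 w 0.5123421145068155 0.0 F [0.4 0.2 0.3] j [  7.  18.  93.   1.  66. -41.]
```

Call:
arm_command:
  translation:
    - [0, 0, -1.5]
    - [0, 0, -2.7]
    - [0, 0, -2.7]
    - [0, 0, -2.7]
  dr:
    - [-0.9, 1.3, 4.1]
    - [-1.7, 2.6, 8.2]
    - [-1.7, 2.6, 8.2]
    - [-1.7, 2.6, 8.2]
  jaw: [4.8, 4.8, 4.8, 4.8]

```text
time_s: 7.5
tool_pos: [0.4507, 0.1766, 0.1509]
tcp_rot: [179.8, 0.1, 145.5]
force: [0.3, -0.1, -0.0]
grip_width: 0.55
finger_force: 0.0
```

```bash
python3 - <<'E'
from h import *
d=grab('wrist','w3');s=d['s']
t=np.radians(56);y=np.array([np.cos(t),np.sin(t),0]);z=np.array([0,0,-1.])
T=np.eye(4);T[:3,:3]=Ro.from_euler('xyz',s['tcp_rot'],degrees=True).as_matrix();T[:3,3]=s['tool_pos'];E=T@d['T_tool_cam']
Ei=np.linalg.inv(E);K=np.array([[d['fx'],0,d['cx']],[0,d['fy'],d['cy']],[0,0,1]])
pr=lambda p:cv2.projectPoints(np.array(p,float).reshape(1,3),cv2.Rodrigues(Ei[:3,:3])[0],Ei[:3,3],K,np.array(d['dist_coeffs']))[0].ravel()
print('pred foot,top',pr([.451,.177,0]),pr([.451,.177,.045]))
tgt(np.array([.451,.177,.15]),R=np.c_[np.cross(y,z),y,z])
g=cv2.cvtColor(d['pixels'],cv2.COLOR_RGB2HSV);print('hsv',g[200,280],g[180,330])
E
```

```text
pred foot,top [278.24365267 198.92818563] [278.47302434 211.72383272]
shift cm [ 0.02  0.06 -0.13] dr [-0.14  0.24  0.46] t 7.55 w 0.5444656625096443 0.0 F [ 0.7 -0.2 -0.1] j [  7.  21.  94.   0.  65. -48.]
hsv [ 28  53 255] [ 12 153 218]
```

View pics/w3.png

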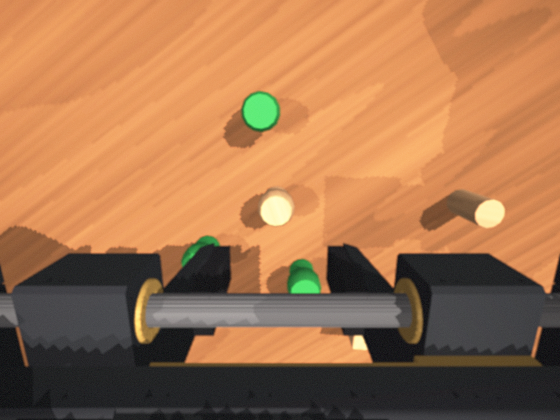

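The beech knob is at (276,208), within 2 px of the prediction. The greens at (261,111), (303,280) and (200,250) and the dowel at (489,213) are clear of the fingers.

Call:
arm_command:
  translation:
    - [-0.05, -0.03, -2]
    - [-0.05, -0.03, -4]
    - [-0.05, -0.03, -6]
    - [-0.05, -0.03, -8]
    - [-0.05, -0.03, -10]
    - [-0.05, -0.03, -11.5]
    - [-0.05, -0.03, -12.3]
    - [-0.05, -0.03, -12.3]
    - [-0.05, -0.03, -12.3]
  dr:
    - [0, 0, 0]
    - [0, 0, 0]
    - [0, 0, 0]
    - [0, 0, 0]
    - [0, 0, 0]
    - [0, 0, 0]
    - [0, 0, 0]
    - [0, 0, 0]
    - [0, 0, 0]
  jaw: [4.8, 4.8, 4.8, 4.8, 4.8, 4.8, 4.8, 4.8, 4.8]

```text
time_s: 8.45
tool_pos: [0.4505, 0.1761, 0.0289]
tcp_rot: [179.7, 0.2, 145.6]
force: [0.4, -0.3, 0.2]
grip_width: 0.542
finger_force: 0.0
```

Call:
arm_command:
  translation:
    - [0, 0, 0]
    - [0, 0, 0]
    - [0, 0, 0]
    - [0, 0, 0]
    - [0, 0, 0]
    - [0, 0, 0]
    - [0, 0, 0]
  dr:
    - [0, 0, 0]
    - [0, 0, 0]
    - [0, 0, 0]
    - [0, 0, 0]
    - [0, 0, 0]
    - [0, 0, 0]
    - [0, 0, 0]
  jaw: [4, 3.3, 2.5, 2, 2, 2, 2]
  newtons: 10

```text
time_s: 9.15
tool_pos: [0.4504, 0.1762, 0.0286]
tcp_rot: [179.7, 0.2, 145.6]
force: [0.5, -1.3, 6.0]
grip_width: 0.331
finger_force: 10.0
```

Call:
arm_command:
  translation:
    - [0, 0, 0.5]
    - [0, 0, 2]
    - [0, 0, 4]
    - [0, 0, 7]
    - [0, 0, 10]
    - [0, 0, 14]
    - [0, 0, 18]
    - [0, 0, 20]
    - [0, 0, 20]
  dr:
    - [0, 0, 0]
    - [0, 0, 0]
    - [0, 0, 0]
    - [0, 0, 0]
    - [0, 0, 0]
    - [0, 0, 0]
    - [0, 0, 0]
    - [0, 0, 0]
    - [0, 0, 0]
  jaw: [2, 2, 2, 2, 2, 2, 2, 2, 2]

```text
time_s: 10.05
tool_pos: [0.4508, 0.1764, 0.2308]
tcp_rot: [179.6, 0.3, 145.7]
force: [0.5, -0.3, -0.7]
grip_width: 0.332
finger_force: 10.0
```

```bash
python3 - <<'E'
from h import *
n,ex,ey=frame();t=np.radians(-31.35);P=C+.0498*(np.cos(t)*ex+np.sin(t)*ey);print('opening',P)
tgt(P+.12*n,56.2)
tgt(P+.10*n,56.2-180)
d=grab('wrist','w4')
E
```

```text
opening [ 0.60856653 -0.21080087  0.13683285]
shift cm [  9.89 -37.54   1.  ] dr [ -6.62 -28.78   2.11] t 10.05 w 0.332400792871765 10.000008397337297 F [ 0.5 -0.3 -0.7] j [  7.  16.  87.   0.  77. -48.]
shift cm [ 10.87 -37.74  -0.74] dr [  45.73   -9.63 -171.52] t 10.05 w 0.332400792871765 10.000008397337297 F [ 0.5 -0.3 -0.7] j [  7.  16.  87.   0.  77. -48.]
```

Call:
arm_command:
  translation:
    - [0, -3, 1]
    - [0.5, -7, 1.5]
    - [1, -11, 1.5]
    - [2, -15, 1.5]
    - [3, -19, 1.5]
    - [4.5, -23, 1.5]
    - [6, -27, 1.5]
    - [7.5, -31, 1.5]
    - [9, -35, 1.5]
    - [9.9, -37.5, 1]
  dr:
    - [-0.3, -1.5, 0.1]
    - [-0.9, -4, 0.3]
    - [-1.7, -7, 0.5]
    - [-2.3, -10, 0.7]
    - [-3, -13, 0.9]
    - [-3.7, -16, 1.2]
    - [-4.4, -19, 1.4]
    - [-5.2, -22.5, 1.7]
    - [-5.9, -25.7, 1.9]
    - [-6.6, -28.8, 2.1]
  jaw: [2, 2, 2, 2, 2, 2, 2, 2, 2, 2]

```text
time_s: 11.1
tool_pos: [0.5493, -0.2015, 0.2365]
tcp_rot: [168.6, 27.7, 144.9]
force: [0.6, 0.3, -0.1]
grip_width: 0.335
finger_force: 10.0
```

Call:
arm_command:
  translation:
    - [0, 0, 0]
    - [0, 0, 0]
    - [0, 0, 0]
  dr:
    - [0, 0, 0]
    - [0, 0, 0]
    - [0, 0, 0]
  jaw: [2, 2, 2]

```text
time_s: 11.4
tool_pos: [0.5488, -0.1976, 0.2377]
tcp_rot: [168.6, 27.5, 145.1]
force: [0.0, -0.1, -0.3]
grip_width: 0.334
finger_force: 10.0
```

```bash
python3 - <<'E'
from h import *
n,ex,ey=frame();t=np.radians(-31.35);u=np.cos(t)*ex+np.sin(t)*ey;P=C+.0548*u
tgt(P+.12*n,56.2)
tgt(P+.016*n,56.2)
w=grab('wrist')['pixels'];a=grab('side')['pixels'];b=grab('top')['pixels']
c=lambda im,x0,y0,x1,y1:cv2.resize(im[y0:y1,x0:x1,::-1],(240,210),interpolation=cv2.INTER_CUBIC)
cv2.imwrite('pics/c5.png',np.hstack([w[:,:,::-1],np.vstack([c(a,200,90,320,195),c(b,270,95,410,218)])]))
E
```

```text
shift cm [ 0.46 -0.38  0.54] dr [-0.05 -0.37  0.02] t 11.4 w 0.3339695768274953 10.000048048677854 F [ 0.  -0.1 -0.3] j [ -37.   16.   91.   17.   47. -103.]
shift cm [ 5.56 -1.4  -8.46] dr [-0.05 -0.37  0.02] t 11.4 w 0.3339695768274953 10.000048048677854 F [ 0.  -0.1 -0.3] j [ -37.   16.   91.   17.   47. -103.]
```

View pics/c5.png

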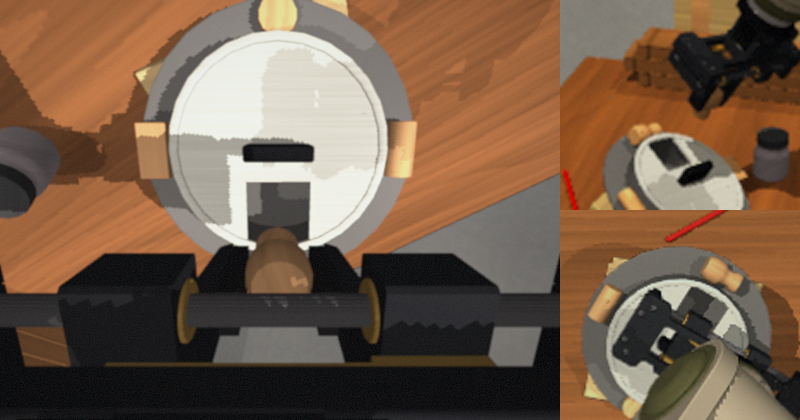

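The wrist view shows the knob hanging at column 279, lined up with the window (247–310, from row 182). I descend along the axis.

Call:
arm_command:
  translation:
    - [1, -0.5, -1]
    - [2, -0.7, -2.7]
    - [3, -0.9, -4.4]
    - [4, -1.1, -6]
    - [4.6, -1.2, -7]
    - [5.2, -1.35, -7.9]
    - [5.55, -1.4, -8.45]
    - [5.55, -1.4, -8.45]
    - [5.55, -1.4, -8.45]
  dr:
    - [0, -0.3, 0]
    - [0, -0.3, 0]
    - [0, -0.3, 0]
    - [0, -0.3, 0]
    - [0, -0.3, 0]
    - [0, -0.3, 0]
    - [0, -0.3, 0]
    - [0, -0.3, 0]
    - [0, -0.3, 0]
  jaw: [2, 2, 2, 2, 2, 2, 2, 2, 2]

```text
time_s: 12.45
tool_pos: [0.6047, -0.2128, 0.1542]
tcp_rot: [168.4, 27.9, 144.9]
force: [0.6, 0.7, -0.3]
grip_width: 0.336
finger_force: 10.0
```

```bash
python3 - <<'E'
from h import *
n,ex,ey=frame();t=np.radians(-31.35);u=np.cos(t)*ex+np.sin(t)*ey;P=C+.0548*u
tgt(P+.016*n,56.2)
w=grab('wrist')['pixels'];a=grab('side')['pixels'];b=grab('top')['pixels']
c=lambda im,x0,y0,x1,y1:cv2.resize(im[y0:y1,x0:x1,::-1],(240,210),interpolation=cv2.INTER_CUBIC)
cv2.imwrite('pics/c6.png',np.hstack([w[:,:,::-1],np.vstack([c(a,220,130,300,200),c(b,270,95,410,218)])]))
E
```

```text
shift cm [-0.02  0.12 -0.11] dr [0.03 0.06 0.07] t 12.45 w 0.3364969622840658 9.9999658163415 F [ 0.6  0.7 -0.3] j [ -34.   27.   90.   19.   37. -105.]
```

View pics/c6.png

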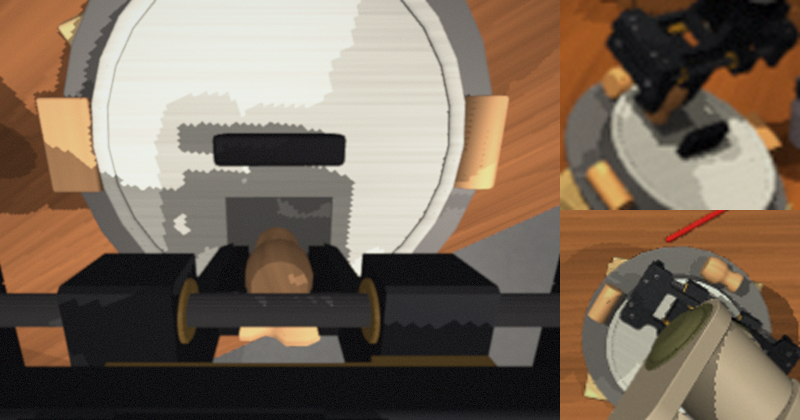

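The knob's foot is in the window (columns 226–332, knob at 279) with no contact force. I release it.

Call:
arm_command:
  translation:
    - [0, 0, 0]
    - [0, 0, 0]
    - [0, 0, 0]
    - [0, 0, 0]
    - [0, 0, 0]
    - [0, 0, 0]
    - [0, 0, 0]
    - [0, 0, 0]
  dr:
    - [0, 0, 0]
    - [0, 0, 0]
    - [0, 0, 0]
    - [0, 0, 0]
    - [0, 0, 0]
    - [0, 0, 0]
    - [0, 0, 0]
    - [0, 0, 0]
  jaw: [5.5, 5.5, 5.5, 5.5, 5.5, 5.5, 5.5, 5.5]

```text
time_s: 13.4
tool_pos: [0.6046, -0.2128, 0.1537]
tcp_rot: [168.4, 27.9, 144.9]
force: [-0.2, 0.8, -0.2]
grip_width: 0.62
finger_force: 0.0
```

Call:
arm_command:
  translation:
    - [-0.5, 0.1, 0.9]
    - [-1.5, 0.3, 2.6]
    - [-2.9, 0.6, 5.2]
    - [-4.4, 0.9, 7.8]
    - [-6.4, 1.3, 11]
    - [-8.5, 1.7, 14]
    - [-11, 2, 16]
    - [-14, 2, 17]
    - [-17, 2, 17]
    - [-20, 2, 17]
  dr:
    - [0, 0, 0]
    - [0, 0, 0]
    - [0, 0, 0]
    - [0, 0, 0]
    - [0, 0, 0]
    - [0, 0, 0]
    - [0, 0, 0]
    - [0, 0, 0]
    - [0, 0, 0]
    - [0, 0, 0]
  jaw: [5.5, 5.5, 5.5, 5.5, 5.5, 5.5, 5.5, 5.5, 5.5, 5.5]

```text
time_s: 14.4
tool_pos: [0.4033, -0.1922, 0.3246]
tcp_rot: [168.4, 28.0, 145.0]
force: [-0.3, -0.1, 1.3]
grip_width: 0.626
finger_force: 0.0
```

```bash
python3 - <<'E'
from h import *
w=grab('wrist')['pixels'];a=grab('side')['pixels'];b=grab('top')['pixels']
c=lambda im,x0,y0,x1,y1:cv2.resize(im[y0:y1,x0:x1,::-1],(400,300),interpolation=cv2.INTER_CUBIC)
cv2.imwrite('pics/c7.png',np.vstack([np.hstack([c(w,0,0,560,420),c(a,210,140,310,215)]),np.hstack([c(b,260,100,420,220),c(b,80,150,240,290)])]))
E
```

```text
(no output)
```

View pics/c7.png

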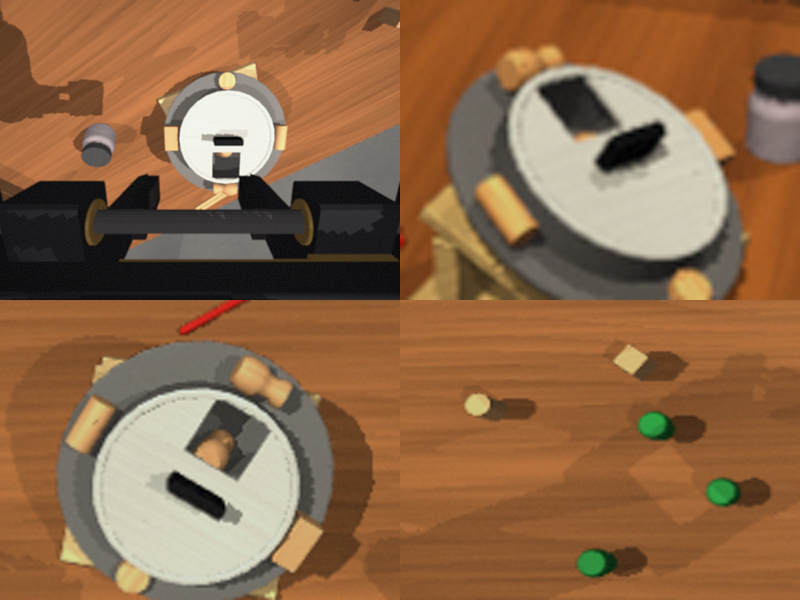

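The knob is in the compartment beneath the cap: at (213,448) in the top crop the window's inner edge cuts it off. The bystanders are unmoved. I check the cap angle numerically once before handing in.

```bash
python3 - <<'E'
from h import *
b=grab('top')
cr=np.array([[220,400],[271,429],[241,478],[188,446]])-[0,300]
px=np.c_[cr[:,0]*.4+260,cr[:,1]*.4+100]
print(polar(b,px,0),polar(b,[px.mean(0)],0))
e=px[[0,1]].mean(0),px[[2,3]].mean(0)
n,ex,ey=frame();o,r=rays(b,np.array(e));q=hit(o,r,C,n);d=q[0]-q[1];print('edge dir',np.degrees(np.arctan2(d@ey,d@ex)))
E
```

```text
[[-16.9592734   78.61448871]
 [-52.40148202  80.16866632]
 [-77.59009072  39.66484996]
 [  5.89410416  38.35281176]] [[-35.26454306  52.53350949]]
edge dir -33.72611888109657
```

```bash
python3 -c "
from h import *
print(manip.close_job())"
```

```text
the job is handed in; nothing more can be done
None
```

I turned the cap so its opening is square over the knob compartment (measured within about 2°), put the loose beech knob through it into that compartment, left the other parts where they stood, and handed the job in after about 15 s of robot time.

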